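# Unlock the sample rocker and park its lock pin

### The job

Get the sample rocker ready to run: pull its transport lock pin all the way out, lay the pin down on the black rubber mat and let go of it so you can take it again by the shank. Then park it in the aluminium rest on the bench, lying level, with its square head down inside the walled pocket and its shank down in the notch, and let go. Leave the measuring cylinder, the sprayer and the jar where they stand.

Things in the scene. Friction and masses are not known exactly. Their poses are not given: they have to be found in the camera images.
- pin: Lock pin 135 mm long: round steel shank, 16 mm thick, 90 mm long; white plastic square head 28 x 28 mm, 45 mm long. Origin on its axis at the head's inner face (where the shank begins); +x along the shank to the tip at x = 0.090, head to x = -0.045. 0.18 kg, balances at about x = 0.03. Starts level in the rocker's bore, only the head outside, two faces of the head upright.
- pin_tip (a point): Tip of the shank, on the pin's axis.
- rocker: Sample rocker, fixed: grey base plate 330 x 260 mm, white housing, two steel lugs 50 mm wide and 98 mm high, aluminium platform above (top 120 mm high, from x = 0.022 on; bottles from x = 0.13 on, up to 200 mm high; it may rock a little with the pin out). Origin on the bench under the bore's outer mouth; +x is the way the pin was pushed in (pull it to -x); z up.
- rocker_bore (a point): Outer mouth of the bore, on its axis, 75 mm above the bench. Bore 18 mm wide, along the rocker's x, through two lugs, from x = 0 to x = 0.060. The head stands out in front of it, from x = -0.046 to -0.001.
- mat: Black rubber mat, 150 (x) x 180 (y) x 4 mm, fixed; origin at the centre of its underside.
- rest: Aluminium parking rest, fixed, 170 x 90 x 8 mm base plate with a walled pocket for the head at one end and an upright notched plate for the shank at the other. Origin on the bench under rest_seat; +x is the way the parked pin's tip points (pocket to notch), z up. Between pocket and notch plate (x = 0.009 to 0.066) it is open down to the base plate, for fingers on the shank.
- rest_seat (a point): Where the pin's origin lies when parked: on the parked pin's axis, 70 mm above the bench. Head pocket, open at the top: inside x = -0.051 to 0.005, y = +-0.020, floor 56 mm above the bench; back and side walls 6 mm thick, 96 mm high (rising 12 mm over the head: no room for fingers beside it); side walls end at x = 0; in front only a 4 mm high lip.
- rest_notch (a point): Middle of the notch in its upright plate, on the parked pin's axis, 70 mm above the bench, 72 mm from rest_seat along +x. Plate 12 mm thick; notch 22 mm wide, its bottom 62 mm above the bench, flared mouth up to about 90 mm high.
- cylinder: Bystander: clear plastic measuring cylinder, 56 mm wide, 230 mm tall, on a 90 mm foot; origin at the centre of its underside.
- sprayer: Bystander: black pump sprayer, 84 mm wide, 182 mm tall, with a white plunger; origin at the centre of its underside.
- jar: Bystander: white screw-top jar, 72 mm wide, 75 mm tall; origin at the centre of its underside.
Not all that is in view belongs to the job. Leave any purple look-alike of the pin alone. Of the things shaped like the mat, the black one is meant.

How it is judged:
On the way, in this order (a step that is already met when the one before it is completed fails the run):
1. the pin is drawn fully out of the rocker: its tip is outside the outer lug face (x of pin_tip in the frame of rocker below -0.002 m), for 0.1 s.
2. the pin lies on the rubber mat, at rest and not touched by the fingers (contact force between pin and mat above 0.3 N and contact force between the fingers and pin below 0.05 N and linear speed of pin below 0.03 m/s and height (world z) of pin below 0.03 m), for 0.2 s.
At the end, for the whole second after the job is handed in: The pin rests in the parking rest, released and at rest: head down in the pocket (pin origin within 10 mm along and 9 mm across of the seat point, and no more than 4 mm above it), shank down in the notch (tip within 9 mm across and no more than 4 mm above seat height) (x of pin in the frame of rest_seat between -0.01 and 0.01 m and y of pin in the frame of rest_seat between -0.009 and 0.009 m and z of pin in the frame of rest_seat between -0.005 and 0.004 m and y of pin_tip in the frame of rest_seat between -0.009 and 0.009 m and z of pin_tip in the frame of rest_seat between -0.005 and 0.004 m and contact force between pin and rest above 0.3 N and contact force between the fingers and pin below 0.05 N and linear speed of pin below 0.02 m/s); the robot touches nothing.
It fails at once if the cylinder is shifted by more than 30 mm or knocked over (distance of cylinder from where it was at the start of the episode above 0.03 m or angle between cylinder's own z axis and vertical above 0.4 rad).
It fails at once if the sprayer is shifted by more than 30 mm or knocked over (distance of sprayer from where it was at the start of the episode above 0.03 m or angle between sprayer's own z axis and vertical above 0.4 rad).
It fails at once if the jar is shifted by more than 30 mm or knocked over (distance of jar from where it was at the start of the episode above 0.03 m or angle between jar's own z axis and vertical above 0.4 rad).
It also fails if it takes over 53 s, if anything falls off the work surface, if the arm or the gripper's body presses on something with over 40 N, if the wrist force passes 120 N, or if a joint passes its speed limit or range.

### The arm

A 7-joint arm with a two-finger parallel gripper is mounted at the origin on the work surface. World frame = base frame: x ahead of the robot, y to its left, z up, the work surface at z = 0. Lengths are in m, angles in rad, forces in N, time in s.
With the tool pointing down it reaches from about 0.4 to 0.85 m from the base axis. Payload 10.4 kg.
Tool frame: the origin (TCP) lies at the very end of the fingers, on their centre line; the grasp point (between the pads) lies 19 mm behind it; z points along the fingers, y is the line along which they close (so a half turn about z gives the same grasp; the last joint's range is limited). The gripper opens to 87 mm and grips with 3 to 60 N. Pads are 19 mm wide; open, the fingers measure 117 mm over their backs; the gripper's body (75 mm by 190 mm) begins 51 mm behind the grasp point.
Start: joints at [-1.239, 0.332, -0.065, 1.46, 0.022, 1.35, -0.088], TCP at [0.217, 0.586, 0.223] pointing down, gripper open.
Joint ranges: [-2.6, 2.6], [-0.5, 2.12], [-1.47, 1.34], [0.16, 2.42], [-1.27, 4.41], [0.06, 2.06], [-2.6, 2.6]. Speed limits (rad/s): [2.22, 2.22, 2.79, 2.79, 3.14, 3.14, 3.14].

### API

Orientations are given as a unit quaternion [x, y, z, w].
In Python, from bench import status, camera, order gives the robot as it stands.
- The arm moves only by the tool jog_arm, never from a script. Its argument "plan" is a list of rows, each a list of 7 numbers: the turn, a rotation vector about the tool's x, y, z in rad, then the shift along the tool's x, y, z in mm, then the opening, from -1 (shut) to 1 (fully open). A call has 1 to 12 rows; each row is the pose to reach, as a shift and turn from the pose commanded when the call began, along the tool's axes at that moment; what a row does not reach only later rows make up. A row lasts 1/10 s, in which the tool goes at most 50 mm and 8.59 degrees, less where a joint would pass 70% of its speed; a pose out of reach is approached as far as the arm can. A call with a gripper value outside its range is refused whole. The fingers move at their own pace and stop on an object; "squeeze" is the grip in N (left out, the last holds). Time passes only in rows, so rows that repeat a pose let the fingers close. It gives the time, the measured TCP pose, the force, the opening and the grip force at its end, in the units of the state.
- status.read_state(): the state, without advancing time (a new reading comes with each control period).
- camera(name): name is "scene" or "top"; returns a dict with "image" (480x640x3 uint8, red, green, blue), "z_map" (480x640 float32, m along the optical axis (not along the pixel's ray), 0 where there is no reading), "fx", "fy", "cx", "cy" (pixels), "world_from_camera" (4x4, takes a point from camera to world coordinates). Camera axes: x right, y down, z forward; pixel columns grow to the right and rows downward; lengths in m; the calibration is good to about 2 mm. A picture is of the moment at which its call begins.
- order.close_job(): hands the job in; it is judged then, once.
The state is a dict: "time": time; "joint_positions": joint angles; "joint_vel": joint speeds; "joint_torque": joint torques, N m; "ee_pos": TCP position; "eef_rot": TCP orientation; "ft_force": force on the tool from outside, world axes, zero at the start; "torque": the same for the moment, N m; "width": finger opening in m; "grip_force": force on a finger pad.
Only numpy, scipy, OpenCV 4.12 (cv2) and the standard library are available. Lean on these libraries where they do the work, as an engineer would, in place of code of your own. Each camera call takes 0.05 s, during which the arm holds its last target. There are 200 camera calls.

## Working session

There is one attempt and no reset: what is moved stays moved. The work goes in short steps, Python scripts to look and compute and a tool call to move; the robot and the scene stay as the last step left them, time stands still between calls to the robot, and variables do not carry over. Pictures are saved under pics/ and viewed, at most 10 in all, crops included, and the job is handed in when it is done.

Besides the shell and the picture viewer there is one more tool, called after "Emit:" as a command line: name --pt "numbers of a row" for each row, then --argument value for the rest. jog_arm: Moves the arm, as the interface text tells. Its arguments: {"type":"object","properties":{"plan":{"type":"array"},"squeeze":{"type":"number"}},"required":["plan"]}

```bash
mkdir -p pics; ls; python3 - <<'E'
from bench import status,camera
import cv2,numpy as np
s=status.read_state();print({k:np.round(v,3).tolist() for k,v in s.items()})
for n in("scene","top"):
    c=camera(n);cv2.imwrite(f"pics/{n}0.png",c["image"][:,:,::-1]);np.savez(f"{n}0.npz",**c)
    print(n,c["fx"],c["cx"],c["cy"],np.round(c["world_from_camera"],3).tolist())
E
```

```text
pics
{'time': 0.0, 'joint_positions': [-1.239, 0.333, -0.065, 1.461, 0.022, 1.35, -0.088], 'joint_vel': [-0.0, 0.001, -0.001, -0.001, 0.001, 0.001, -0.002], 'joint_torque': [-0.001, -62.326, 0.024, -38.99, -0.062, 0.039, 0.0], 'ee_pos': [0.217, 0.586, 0.222], 'eef_rot': [0.176, 0.984, -0.001, -0.0], 'ft_force': [0.768, -0.671, -0.273], 'torque': [0.017, -0.017, -0.011], 'grip_force': 0.0, 'width': 0.087}
scene 551.9680214543673 322.9994874461533 240.0918668133142 [[0.168, 0.833, -0.528, 1.135], [0.986, -0.147, 0.082, -0.161], [-0.009, -0.534, -0.845, 0.98], [0.0, 0.0, 0.0, 1.0]]
top 474.09013744162377 312.07110785211165 239.27698855697605 [[0.013, -0.993, 0.117, 0.424], [-1.0, -0.015, -0.01, -0.057], [0.012, -0.117, -0.993, 1.11], [0.0, 0.0, 0.0, 1.0]]
```

View pics/scene0.png

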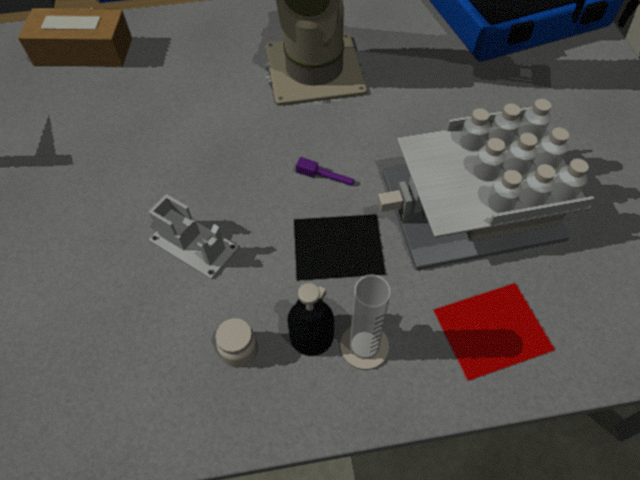

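View pics/top0.png

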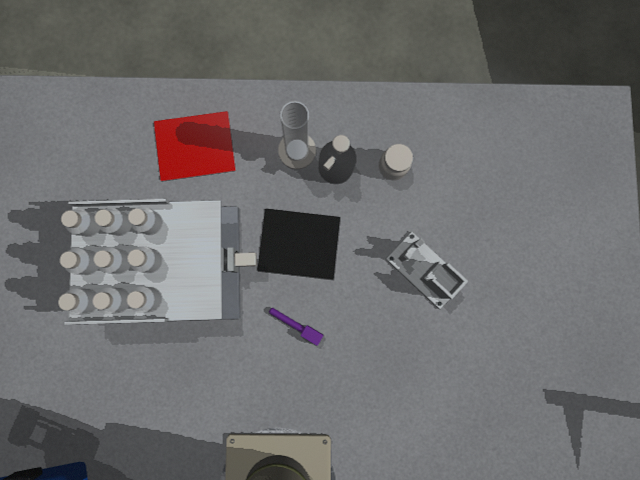

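The scene view shows the rocker with the pin's white head at about (390,200), the black mat at (340,246), the rest at (195,235), the jar, sprayer and cylinder along row 330, and the purple decoy at (325,170). The top view shows the head at (245,259), the mat at (300,244), and the rest with its pocket at (443,281) and its notch at (410,245). Next I'll measure these.

```bash
cat > h.py <<'E'
import numpy as np,cv2
from scipy.spatial.transform import Rotation as R
def cloud(c):
    v,u=np.mgrid[:480,:640]; z=c["z_map"]
    P=np.stack([(u-c["cx"])/c["fx"]*z,(v-c["cy"])/c["fy"]*z,z],-1)
    W=c["world_from_camera"]; return P@W[:3,:3].T+W[:3,3]
def rect(p):
    (c,s,a)=cv2.minAreaRect((p[:,:2]*1000).astype(np.float32)); return np.round(c,1),np.round(s,1),round(a,2)
def big(m):
    n,l,st,_=cv2.connectedComponentsWithStats(m.astype(np.uint8)); return l==1+np.argmax(st[1:,4])
def rel(pos,Rt,s):   # move from state s to target TCP pose: turn (rad), shift (mm), tool axes
    R0=R.from_quat(s["eef_rot"])
    return np.round((R0.inv()*Rt).as_rotvec(),3),np.round(R0.inv().apply(np.array(pos)-s["ee_pos"])*1000,1)
def tool(closing,tilt=0): # tool down, y along closing angle (rad)
    y=np.array([np.cos(closing),np.sin(closing),0]);z=np.array([0,0,-1.]);return R.from_matrix(np.stack([np.cross(y,z),y,z],1))
E
python3 - <<'E'
from h import *
for n in("top","scene"):
    c=dict(np.load(f"{n}0.npz"));P=cloud(c);im=c["image"].astype(int);ok=c["z_map"]>0
    x,y,z=P[...,0],P[...,1],P[...,2]
    dark=(im.max(-1)<35)&ok&(z<.03)&(z>-.02)&(x>.3)&(x<.62)&(abs(y)<.25)
    print(n,"mat",rect(P[big(dark)]),np.median(z[big(dark)]))
    hd=ok&(z>.083)&(z<.095)&(x>.25)&(x<.5)&(y>.0)&(y<.13)&(im.min(-1)>100)
    p=P[big(hd)];print("head",rect(p),len(p),np.median(p[:,2]),p[:,:2].mean(0))
    bp=big(ok&(z>.004)&(z<.04)&(y>.05)&(x>.15)&(x<.6)); print("plate",rect(P[bp]),np.median(z[bp]))
    pl=big(ok&(z>.105)&(z<.135)&(y>.0)&(x>.15)&(x<.6)); print("platform",rect(P[pl]),np.median(z[pl]))
    reg=ok&(x>.25)&(x<.55)&(y<-.15)&(y>-.5)
    b=big(reg&(z>.004)&(z<.02)); print("restbase",rect(P[reg&(z>.004)&(z<.02)]))
    t=big(reg&(z>.088)); print("pocket",rect(P[t]),np.median(z[t]),rect(P[reg&(z>.03)]))
    by=ok&(x>.55)&(z>.03)&(x<.9)
    k,l,st,_=cv2.connectedComponentsWithStats(by.astype(np.uint8))
    for i in range(1,k):
        if st[i,4]>60:p=P[l==i];print("by",rect(p),p[:,2].max())
E
```

```text
top mat (array([544.1, -36.9]), array([176.6, 146.5]), 84.34) 0.0052898958439528965
head (array([492.9,  77.1]), array([13.3, 46. ]), 0.82) 149 0.08902706774703417 [0.49299195 0.07758346]
plate (array([428.2, 113.4]), array([ 47.9, 127.8]), 89.49) 0.020926260495083282
platform (array([482.7, 279.3]), array([232.9, 316.7]), 1.8) 0.11787454440021428
restbase (array([ 400.4, -325.6]), array([299.8, 348.8]), 0.22)
pocket (array([ 458.5, -363.8]), array([58.3, 53.2]), 46.94) 0.09674112050833217 (array([ 485. , -335.3]), array([136.1,  55.2]), 46.85)
by (array([767.4, -29.8]), array([55.2, 56.1]), 52.65) 0.23528085175277924
by (array([ 725.6, -122.4]), array([83.1, 77.2]), 79.94) 0.18810555091128
by (array([ 731.2, -258. ]), array([66.1, 66.3]), 12.75) 0.08359917410586015
by (array([581.5, 283. ]), array([ 71.3, 314.7]), 1.93) 0.20135471270938032
scene mat (array([544.3, -37.1]), array([178.3, 150.3]), 84.52) 0.003927618625718998
head (array([493.3,  75.4]), array([13.5, 47.1]), 2.15) 109 0.08769975915720696 [0.49398446 0.07584786]
plate (array([539. , 265.6]), array([336.1, 121.9]), 89.99) 0.020322990341040292
platform (array([482.5, 277.4]), array([233.6, 316.3]), 2.21) 0.11739189785184068
restbase (array([ 401. , -324.8]), array([349., 298.]), 89.22)
pocket (array([ 460.4, -365.3]), array([60.8, 53.6]), 48.25) 0.09483037833632496 (array([ 486.5, -336.2]), array([139.9,  55.4]), 47.09)
by (array([584.2, 282.5]), array([ 74.9, 317.2]), 1.32) 0.20201914142597144
by (array([770.5, -31. ]), array([55. , 57.3]), 65.56) 0.2338062837731122
by (array([ 735.1, -124. ]), array([77.9, 83.5]), 4.97) 0.1858130126367279
by (array([ 739.1, -260.7]), array([66.3, 67.6]), 63.32) 0.08006254048434547
```

```bash
python3 - <<'E'
from h import *
for n in("top","scene"):
    c=dict(np.load(f"{n}0.npz"));P=cloud(c);im=c["image"].astype(int);ok=c["z_map"]>0
    x,y,z=P[...,0],P[...,1],P[...,2]
    m=ok&(z>.08)&(z<.1)&(x>.4)&(x<.6)&(y>.0)&(y<.16)
    p=P[big(m)];print(n,"head+lug",rect(p),len(p),p.min(0),p.max(0))
    q=p[p[:,1]<.092];print(rect(q),np.median(q[:,2]))
    for a in np.arange(.05,.13,.008):
        r=q=p[(p[:,1]>=a)&(p[:,1]<a+.008)]
        if len(r):print(round(a,3),len(r),np.round(r[:,0].min(),4),np.round(r[:,0].max(),4),np.round(np.median(r[:,2]),4))
c=dict(np.load("scene0.npz"))
cv2.imwrite("pics/c.png",cv2.resize(c["image"][150:260,340:460,::-1],None,fx=5,fy=5,interpolation=2))
E
```

```text
top head+lug (array([498.2,  89.5]), array([49.4, 70.6]), 1.82) 450 [0.47252108 0.0540436  0.08006981] [0.52262375 0.12402069 0.09998678]
(array([499.4,  72.9]), array([26.4, 37.4]), 0.8) 0.08913127547035016
0.05 26 0.4867 0.5124 0.0895
0.058 51 0.4864 0.5125 0.089
0.066 47 0.4864 0.5125 0.0893
0.074 46 0.4864 0.5122 0.0889
0.082 50 0.4861 0.5124 0.0893
0.09 49 0.486 0.5121 0.0895
0.098 73 0.4732 0.5226 0.0971
0.106 47 0.4731 0.5216 0.0986
0.114 42 0.4725 0.5157 0.0863
0.122 19 0.4726 0.5218 0.0857
scene head+lug (array([501.5,  91.5]), array([52.5, 79.5]), 2.7) 582 [0.4746854  0.05185033 0.08007908] [0.52747417 0.13237893 0.09993498]
(array([502.1,  71.9]), array([30.8, 40.3]), 2.15) 0.08766970511529071
0.05 41 0.4886 0.5173 0.0872
0.058 53 0.4871 0.5168 0.0875
0.066 52 0.4882 0.5175 0.0876
0.074 50 0.4873 0.5167 0.0877
0.082 53 0.4862 0.5162 0.0879
0.09 55 0.4772 0.5164 0.0877
0.098 129 0.4749 0.5275 0.0963
0.106 57 0.476 0.5269 0.0971
0.114 63 0.4747 0.5251 0.0902
0.122 26 0.4918 0.5263 0.0903
```

View pics/c.png

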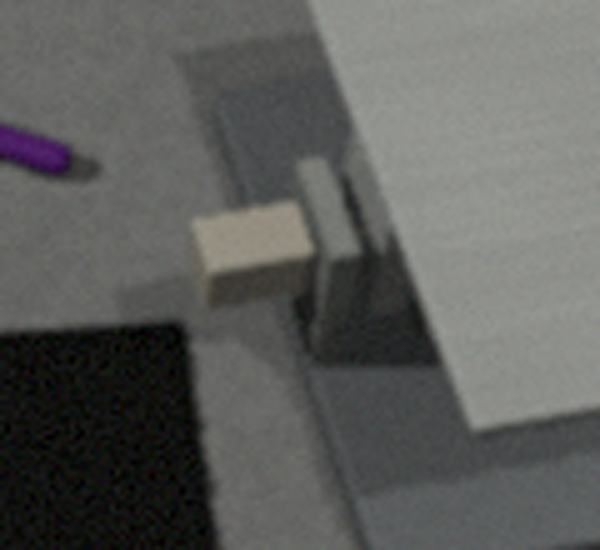

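```bash
python3 - <<'E'
from h import *
from bench import status
s=status.read_state();T=tool(np.radians(1.8))
for p in([.35,.45,.32],[.5,.072,.3],[.5,.072,.13],[.5,.072,.065]):print(p,*rel(p,T,s))
E
```

```text
[0.35, 0.45, 0.32] [-1.000e-03  1.000e-03  1.185e+00] [-171.9  -81.2  -98.1]
[0.5, 0.072, 0.3] [-1.000e-03  1.000e-03  1.185e+00] [-443.8 -383.6  -77.7]
[0.5, 0.072, 0.13] [-1.000e-03  1.000e-03  1.185e+00] [-443.8 -383.3   92.3]
[0.5, 0.072, 0.065] [-1.000e-03  1.000e-03  1.185e+00] [-443.8 -383.3  157.3]
```

Emit:
jog_arm --pt "0 0 0 0 0 -45 1" --pt "0 0 0.1 -20 -15 -85 1" --pt "0 0 0.22 -50 -45 -90 1" --pt "0 0 0.34 -85 -75 -90 1" --pt "0 0 0.46 -120 -105 -90 1" --pt "0 0 0.58 -155 -135 -90 1" --pt "0 0 0.7 -190 -165 -90 1" --pt "0 0 0.82 -225 -195 -90 1" --pt "0 0 0.94 -260 -225 -90 1" --pt "0 0 1.06 -295 -255 -90 1" --pt "0 0 1.185 -330 -285 -90 1" --pt "0 0 1.185 -365 -315 -90 1"

```text
time: 1.3
ee_pos: [0.4504, 0.162, 0.3124]
eef_rot: [0.698, 0.716, 0.0, -0.0]
ft_force: [1.3, 0.6, 0.1]
width: 0.0871
grip_force: 0.0
```

```bash
cat > g.py <<'E'
import sys,json
from h import *
from bench import status
s=status.read_state()
def go(ang,*ps):
    for p in ps:print(p,*rel(p,tool(np.radians(ang)),s))
print(s["time"],np.round(s["ee_pos"],4),np.round(s["ft_force"],1),s["width"],s["grip_force"],np.round(s["joint_positions"],2))
E
python3 -c "
from g import *
go(1.8,[.5,.072,.22],[.5,.072,.13],[.5,.072,.065])"
```

```text
1.3 [0.4504 0.162  0.3124] [1.3 0.6 0.1] 0.08713046395863877 0.0 [-0.81 -0.05  0.36  1.7   0.02  1.49 -0.43]
[0.5, 0.072, 0.22] [-0.    -0.    -0.005] [-91.3  47.2  92.4]
[0.5, 0.072, 0.13] [-0.    -0.    -0.005] [-91.3  47.2 182.4]
[0.5, 0.072, 0.065] [-0.    -0.    -0.005] [-91.4  47.2 247.4]
```

Emit:
jog_arm --pt "0 0 0 -30 16 20 1" --pt "0 0 0 -60 32 50 1" --pt "0 0 0 -91 47 90 1" --pt "0 0 0 -91 47 135 1" --pt "0 0 0 -91 47 175 1" --pt "0 0 0 -91 47 175 1" --pt "0 0 0 -91 47 175 1"

```text
time: 2.0
ee_pos: [0.4998, 0.0744, 0.1383]
eef_rot: [0.696, 0.718, -0.0, -0.0]
ft_force: [-0.3, 0.1, 0.3]
width: 0.0871
grip_force: 0.0
```

```bash
python3 -c "
from g import *
go(1.8,[.5,.072,.065])"
```

```text
2.0 [0.4998 0.0744 0.1383] [-0.3  0.1  0.3] 0.08707414474103023 0.0 [-0.69  0.14  0.49  1.9  -0.07  1.12 -0.14]
[0.5, 0.072, 0.065] [-0.001  0.    -0.   ] [-2.4  0.2 73.3]
```

Emit:
jog_arm --pt "0 0 0 -2 0 35 1" --pt "0 0 0 -2 0 60 1" --pt "0 0 0 -2 0 73 1" --pt "0 0 0 -2 0 73 -1" --pt "0 0 0 -2 0 73 -1" --pt "0 0 0 -2 0 73 -1" --pt "0 0 0 -2 0 73 -1" --pt "0 0 0 -2 0 73 -1" --pt "0 0 0 -2 0 73 -1" --pt "0 0 0 -2 0 73 -1" --squeeze 25

```text
time: 3.0
ee_pos: [0.4998, 0.0725, 0.0646]
eef_rot: [0.696, 0.718, 0.0, -0.0]
ft_force: [0.8, 0.2, 0.3]
width: 0.0388
grip_force: 0.0
```

Emit:
jog_arm --pt "0 0 0 0 0 0 -1" --pt "0 0 0 0 0 0 -1" --pt "0 0 0 0 0 0 -1" --pt "0 0 0 0 0 0 -1"

```text
time: 3.4
ee_pos: [0.4999, 0.0724, 0.0646]
eef_rot: [0.696, 0.718, 0.0, 0.0]
ft_force: [0.0, -0.7, -0.1]
width: 0.0281
grip_force: 25.0
```

Emit:
jog_arm --pt "0 0 0 -4 0 0 -1" --pt "0 0 0 -10 0 0 -1" --pt "0 0 0 -16 0 0 -1" --pt "0 0 0 -22 0 0 -1" --pt "0 0 0 -28 0 0 -1" --squeeze 40

```text
time: 3.9
ee_pos: [0.5007, 0.0437, 0.0645]
eef_rot: [0.696, 0.718, 0.0, -0.0]
ft_force: [0.6, 1.6, 0.1]
width: 0.0279
grip_force: 40.0
```

Emit:
jog_arm --pt "0 0 0 -8 0 0 -1" --pt "0 0 0 -18 0 0 -1" --pt "0 0 0 -28 0 0 -1" --pt "0 0 0 -38 0 0 -1" --pt "0 0 0 -48 0 0 -1" --pt "0 0 0 -58 0 0 -1" --pt "0 0 0 -68 0 0 -1" --pt "0 0 0 -80 0 0 -1" --pt "0 0 0 -100 0 0 -1" --pt "0 0 0 -120 0 0 -1" --pt "0 0 0 -130 0 0 -1" --pt "0 0 0 -130 0 0 -1"

```text
time: 5.1
ee_pos: [0.5045, -0.0872, 0.0645]
eef_rot: [0.697, 0.717, -0.0, 0.0]
ft_force: [0.5, 0.1, -1.7]
width: 0.0276
grip_force: 40.0
```

```bash
python3 - <<'E'
from h import *
from bench import camera
c=camera("scene");np.savez("s1.npz",**c);cv2.imwrite("pics/s1.png",cv2.resize(c["image"][120:300,220:460,::-1],None,fx=3,fy=3,interpolation=2))
E
python3 -c "
from g import *
go(1.8,[.525,-.087,.065],[.525,-.087,.012])"
```

```text
5.15 [ 0.5046 -0.0858  0.0644] [ 0.4  0.5 -1.1] 0.02776175626236427 39.99417104758322 [-0.43  0.26  0.57  1.96 -0.17  0.97  0.26]
[0.525, -0.087, 0.065] [-0.    -0.    -0.002] [-1.8 20.4 -0.6]
[0.525, -0.087, 0.012] [-0.    -0.    -0.002] [-1.8 20.4 52.4]
```

View pics/s1.png

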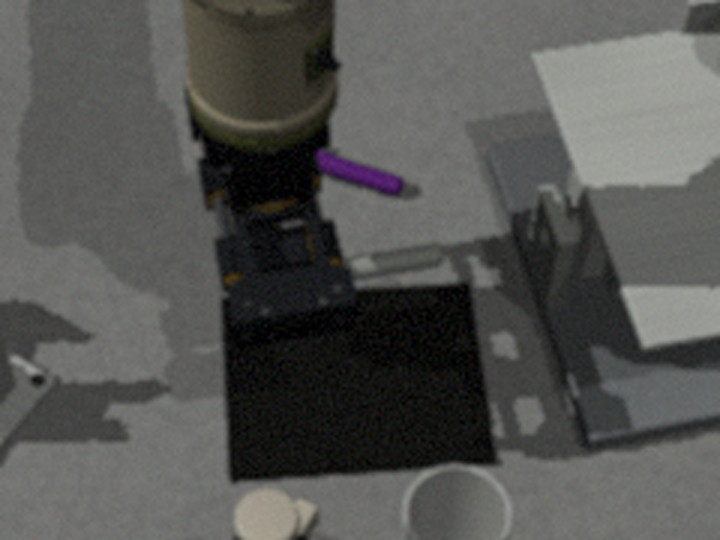

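The pin is fully out and held level, with the shank at crop (395,262). Next I'll lower it onto the mat.

Emit:
jog_arm --pt "0 0 0 0 12 0 -1" --pt "0 0 0 0 24 10 -1" --pt "0 0 0 0 26 25 -1" --pt "0 0 0 0 26 40 -1" --pt "0 0 0 0 26 48 -1" --pt "0 0 0 0 26 52 -1" --pt "0 0 0 0 26 53 -1" --pt "0 0 0 0 26 53 -1"

```text
time: 5.95
ee_pos: [0.5307, -0.0848, 0.0117]
eef_rot: [0.696, 0.718, 0.0, 0.0]
ft_force: [-0.2, -0.2, -1.8]
width: 0.0279
grip_force: 40.0
```

Emit:
jog_arm --pt "0 0 0 0 0 1 -1" --pt "0 0 0 0 0 2 -1" --pt "0 0 0 0 0 2 -1" --pt "0 0 0 0 0 2 0.5" --pt "0 0 0 0 0 2 0.5" --pt "0 0 0 0 0 2 0.5" --pt "0 0 0 0 0 2 0.5" --pt "0 0 0 0 0 2 0.5" --pt "0 0 0 0 0 2 0.5" --pt "0 0 0 0 0 2 0.5"

```text
time: 6.95
ee_pos: [0.5307, -0.0847, 0.0095]
eef_rot: [0.696, 0.718, 0.0, -0.0]
ft_force: [0.1, 0.4, 0.1]
width: 0.0644
grip_force: 0.0
```

Emit:
jog_arm --pt "0 0 0 0 0 -15 0.8" --pt "0 0 0 0 0 -50 0.8" --pt "0 0 0 0 0 -100 0.8" --pt "0 0 0 -40 0 -140 0.8" --pt "0 0 0 -90 0 -150 0.8" --pt "0 0 0 -140 0 -150 0.8" --pt "0 0 0 -180 0 -150 0.8" --pt "0 0 0 -180 0 -150 0.8"

```text
time: 7.75
ee_pos: [0.5341, -0.2724, 0.1612]
eef_rot: [0.699, 0.715, -0.001, 0.002]
ft_force: [-0.6, 0.3, 0.1]
width: 0.0783
grip_force: 0.0
```

```bash
python3 - <<'E'
from h import *
from bench import camera
for n in("top","scene"):
    c=camera(n);P=cloud(c);np.savez(f"{n}2.npz",**c);im=c["image"].astype(int)
    x,y,z=P[...,0],P[...,1],P[...,2]
    m=big((im.max(-1)>60)&(c["z_map"]>0)&(x>.49)&(x<.58)&(y>-.12)&(y<.05)&(z>.006)&(z<.05))
    p=P[m];print(n,len(p),rect(p),p.min(0),p.max(0))
    for a in np.arange(-.12,.05,.015):
        r=p[(p[:,1]>=a)&(p[:,1]<a+.015)]
        if len(r):print(round(a,3),len(r),np.round([r[:,0].min(),r[:,0].max(),np.median(r[:,2]),np.percentile(r[:,2],95)],4))
    b=(slice(170,300),slice(240,370)) if n=="top" else (slice(180,300),slice(270,410))
    cv2.imwrite(f"pics/{n}2.png",cv2.resize(c["image"][b][:,:,::-1],None,fx=4,fy=4,interpolation=2))
a,b=[cv2.imread(f"pics/{n}2.png") for n in("top","scene")]
b=cv2.resize(b,(400,343));a=cv2.resize(a,(400,400));cv2.imwrite("pics/both2.png",np.hstack([a[:343],b]))
E
```

```text
top 477 (array([531.7, -34.8]), array([ 30.9, 131.2]), 0.56) [ 0.51671994 -0.10050813  0.00632452] [0.54777341 0.0306803  0.04027181]
-0.105 60 [0.5171 0.5478 0.0358 0.0377]
-0.09 87 [0.5168 0.5476 0.0353 0.0381]
-0.075 75 [0.5167 0.5476 0.0335 0.037 ]
-0.06 55 [0.517  0.5425 0.0262 0.035 ]
-0.045 38 [0.5219 0.5362 0.0256 0.0292]
-0.03 44 [0.5217 0.5373 0.0237 0.0262]
-0.015 35 [0.5216 0.5338 0.0225 0.0251]
0.0 41 [0.5213 0.5336 0.0217 0.0257]
0.015 37 [0.5197 0.5333 0.021  0.0244]
0.03 5 [0.5216 0.5307 0.0191 0.0221]
scene 647 (array([521.3, -36.9]), array([ 48.6, 134.9]), 2.08) [ 0.49880411 -0.10417217  0.00605321] [0.54763586 0.03081669 0.03939173]
-0.105 121 [0.4996 0.5476 0.033  0.0366]
-0.09 127 [0.4988 0.5474 0.032  0.0366]
-0.075 125 [0.5173 0.5468 0.0312 0.0352]
-0.06 48 [0.5067 0.545  0.0248 0.0327]
-0.045 45 [0.5228 0.5397 0.0232 0.0261]
-0.03 44 [0.5251 0.5369 0.0219 0.025 ]
-0.015 46 [0.5247 0.5391 0.0212 0.0249]
0.0 42 [0.5244 0.5377 0.0201 0.0227]
0.015 45 [0.5212 0.5362 0.0184 0.0227]
0.03 4 [0.5284 0.5326 0.0168 0.0198]
```

View pics/both2.png

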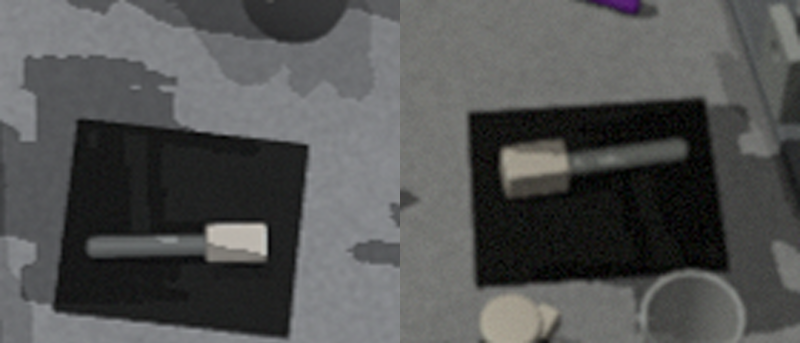

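The pin lies free on the mat: the head is at the right in the top crop (235,243) and the shank runs left to about (88,247). Next I'll grip the shank near its balance point.

```bash
python3 -c "
from g import *
go(1.8,[.530,-.026,.1],[.530,-.026,.007])"
```

```text
7.85 [ 0.5358 -0.266   0.1603] [ 0.4  0.9 -0.3] 0.07818310723534667 0.0 [-0.16  0.36  0.68  1.65 -0.24  1.21  0.6 ]
[0.53, -0.026, 0.1] [ 0.     0.    -0.003] [240.1   1.   60.2]
[0.53, -0.026, 0.007] [ 0.     0.    -0.003] [240.1   0.9 153.2]
```

Emit:
jog_arm --pt "0 0 0 40 0 0 0.8" --pt "0 0 0 85 0 15 0.8" --pt "0 0 0 130 0 30 0.8" --pt "0 0 0 175 0 45 0.8" --pt "0 0 0 215 0 55 0.8" --pt "0 0 0 240 0 80 0.8" --pt "0 0 0 240 0 105 0.8" --pt "0 0 0 240 0 110 0.8" --pt "0 0 0 240 0 110 0.8"

```text
time: 8.75
ee_pos: [0.5284, -0.0243, 0.0497]
eef_rot: [0.696, 0.718, -0.0, -0.0]
ft_force: [0.4, 0.2, 1.3]
width: 0.0784
grip_force: 0.0
```

```bash
python3 -c "
from g import *
go(1.8,[.530,-.026,.007])"
```

```text
8.75 [ 0.5284 -0.0243  0.0497] [0.4 0.2 1.3] 0.07840323589486038 0.0 [-0.51  0.32  0.55  1.93 -0.2   0.95  0.16]
[0.53, -0.026, 0.007] [-0.001  0.     0.   ] [-1.8  1.6 42.7]
```

Emit:
jog_arm --pt "0 0 0 -2 2 20 0.8" --pt "0 0 0 -2 2 35 0.8" --pt "0 0 0 -2 2 42 0.8" --pt "0 0 0 -2 2 42.5 0.8" --pt "0 0 0 -2 2 42.5 -1" --pt "0 0 0 -2 2 42.5 -1" --pt "0 0 0 -2 2 42.5 -1" --pt "0 0 0 -2 2 42.5 -1" --pt "0 0 0 -2 2 42.5 -1" --pt "0 0 0 -2 2 42.5 -1" --pt "0 0 0 -2 2 42.5 -1" --pt "0 0 0 -2 2 42.5 -1" --squeeze 45

```text
time: 9.95
ee_pos: [0.5309, -0.0266, 0.007]
eef_rot: [0.696, 0.718, 0.0, -0.0]
ft_force: [0.0, 0.7, 0.2]
width: 0.0225
grip_force: 0.0
```

Emit:
jog_arm --pt "0 0 0 0 0 0 -1" --pt "0 0 0 0 0 0 -1" --pt "0 0 0 0 0 0 -1" --pt "0 0 0 0 0 0 -1"

```text
time: 10.35
ee_pos: [0.5307, -0.0267, 0.007]
eef_rot: [0.696, 0.718, -0.0, -0.0]
ft_force: [-2.6, -0.3, 1.7]
width: 0.0145
grip_force: 45.0
```

Emit:
jog_arm --pt "0 0 0 0 0 -5 -1" --pt "0 0 0 0 0 -15 -1" --pt "0 0 0 0 0 -30 -1" --pt "0 0 0 0 0 -50 -1" --pt "0 0 0 0 0 -75 -1" --pt "0 0 0 0 0 -100 -1" --pt "0 0 0 0 0 -125 -1" --pt "0 0 0 0 0 -140 -1" --pt "0 0 0 0 0 -140 -1"

```text
time: 11.25
ee_pos: [0.5324, -0.0268, 0.1502]
eef_rot: [0.696, 0.718, 0.002, 0.001]
ft_force: [0.9, 0.5, -2.7]
width: 0.0147
grip_force: 45.0
```

```bash
python3 - <<'E'
from h import *
from bench import camera
c=camera("scene");np.savez("s3.npz",**c)
cv2.imwrite("pics/s3.png",cv2.resize(c["image"][130:290,240:440,::-1],None,fx=3,fy=3,interpolation=2))
P=cloud(c);W=c["world_from_camera"]
E
python3 -c "
from g import *"
```

```text
11.3 [ 0.5316 -0.0267  0.1485] [ 0.5 -0.1 -2.9] 0.01464769262093 44.98495638370514 [-0.55  0.19  0.58  1.83 -0.12  1.15  0.1 ]
```

View pics/s3.png

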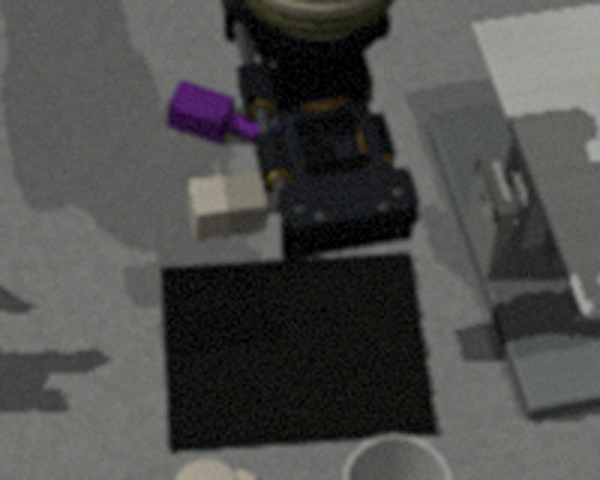

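The pin is held by the shank, with the head at crop (228,200). I'll measure its pitch and its offset in the tool frame.

```bash
python3 - <<'E'
from h import *
from bench import camera,status
for n in("scene","top"):
    c=camera(n) ;P=cloud(c);im=c["image"].astype(int);x,y,z=P[...,0],P[...,1],P[...,2]
    m=(c["z_map"]>0)&(x>.49)&(x<.57)&(y>-.13)&(y<.08)&(z>.13)&(z<.2)&(im.min(-1)>60)
    p=P[big(m)];print(n,len(p),rect(p),p.min(0),p.max(0))
    for a in np.arange(-.11,-.05,.01):
        r=p[(p[:,1]>=a)&(p[:,1]<a+.01)]
        if len(r):print(round(a,3),len(r),np.round([r[:,0].min(),r[:,0].max(),np.percentile(r[:,2],10),np.median(r[:,2]),np.percentile(r[:,2],90)],4))
    t=p[(p[:,1]<-.065)&(p[:,2]>np.median(p[:,2])-.006)]
    A=np.c_[t[:,:2],np.ones(len(t))];print("slope",np.linalg.lstsq(A,t[:,2],rcond=None)[0])
print(status.read_state()["ee_pos"])
E
python3 -c "
from g import *
seat=np.array([.4787,-.3436]);a=np.radians(47);u=np.array([np.cos(a),np.sin(a)])
g=seat+.0325*u;print(g)
go(-43,[*g,.15],[*g,.11])"
```

```text
scene 397 (array([534.5, -79.4]), array([30.6, 49.2]), 2.99) [ 0.51875163 -0.10413855  0.14620857] [ 0.55053229 -0.05472725  0.17987579]
-0.11 55 [0.5216 0.5484 0.154  0.1672 0.1763]
-0.1 85 [0.5202 0.5505 0.1622 0.1753 0.1775]
-0.09 89 [0.5195 0.5501 0.1567 0.1744 0.1767]
-0.08 76 [0.5188 0.5485 0.1712 0.1742 0.1761]
-0.07 68 [0.5198 0.5477 0.1654 0.1734 0.1757]
-0.06 24 [0.5196 0.5484 0.1637 0.1714 0.1746]
slope [-0.03040811 -0.03096168  0.18832081]
top 135 (array([532. , -91.4]), array([20.4, 27.4]), 87.74) [ 0.51790938 -0.10103445  0.16619135] [ 0.54548908 -0.08075773  0.18052962]
-0.11 14 [0.5179 0.543  0.174  0.1757 0.1774]
-0.1 71 [0.518  0.5455 0.1736 0.1758 0.1778]
-0.09 50 [0.5187 0.5452 0.1731 0.1756 0.1778]
slope [-0.02724974 -0.02480136  0.18796652]
[ 0.53049844 -0.02664902  0.14664458]
11.4 [ 0.5305 -0.0266  0.1466] [-1.5 -0.8 -1.9] 0.0148186915797485 44.984899163246155 [-0.55  0.2   0.58  1.83 -0.12  1.15  0.1 ]
[ 0.50086495 -0.319831  ]
[np.float64(0.5008649467020312), np.float64(-0.31983100469737696), 0.15] [-0.001  0.     0.782] [-292.1  -38.7   -3.4]
[np.float64(0.5008649467020312), np.float64(-0.31983100469737696), 0.11] [-0.001  0.     0.782] [-292.1  -38.7   36.6]
```

Emit:
jog_arm --pt "0 0 0.06 -15 -2 0 -1" --pt "0 0 0.13 -45 -6 0 -1" --pt "0 0 0.2 -75 -10 0 -1" --pt "0 0 0.27 -105 -14 0 -1" --pt "0 0 0.34 -135 -18 0 -1" --pt "0 0 0.41 -165 -22 0 -1" --pt "0 0 0.48 -195 -26 0 -1" --pt "0 0 0.55 -225 -30 0 -1" --pt "0 0 0.63 -255 -34 0 -1" --pt "0 0 0.71 -280 -37 0 -1" --pt "0 0 0.782 -292 -39 0 -1" --pt "0 0 0.782 -292 -39 0 -1"

```text
time: 12.6
ee_pos: [0.4989, -0.3227, 0.1463]
eef_rot: [0.919, 0.395, -0.001, 0.0]
ft_force: [0.1, -0.2, -1.9]
width: 0.0148
grip_force: 45.0
```

Emit:
jog_arm --pt "0 0.04 0 0 0 0 -1" --pt "0 0.04 0 0 0 0 -1" --pt "0 0.04 0 0 0 0 -1" --pt "0 0.04 0 0 0 0 -1"

```text
time: 13.0
ee_pos: [0.5012, -0.3191, 0.1469]
eef_rot: [0.917, 0.399, 0.018, -0.008]
ft_force: [-0.6, 0.3, -1.3]
width: 0.0147
grip_force: 45.0
```

```bash
python3 - <<'E'
from h import *
from bench import camera,status
s=status.read_state();print(s["time"],s["ee_pos"],s["eef_rot"],R.from_quat(s["eef_rot"]).as_matrix()[:,0])
a=np.radians(47);u=np.array([np.cos(a),np.sin(a)]);v=np.array([-u[1],u[0]]);seat=np.array([.4787,-.3436])
ims=[]
for n in("scene","top"):
    c=camera(n);P=cloud(c);im=c["image"];X=(P[...,:2]-seat)@u;Y=(P[...,:2]-seat)@v;z=P[...,2]
    m=(c["z_map"]>0)&(X>-.08)&(X<.003)&(abs(Y)<.03)&(z>.125)&(z<.2)&(im.min(-1)>60)
    m=big(m);q=np.c_[X[m],Y[m],z[m]];print(n,len(q),np.percentile(q,[1,99],axis=0).round(4).tolist(),rect(q))
    t=q[(q[:,2]>np.median(q[:,2])-.006)];print("top face",np.linalg.lstsq(np.c_[t[:,:2],np.ones(len(t))],t[:,2],rcond=None)[0].round(4),np.percentile(t,[2,98],axis=0).round(4).tolist())
    r,cc=np.argwhere(m).mean(0).astype(int);r=max(r,60);ims.append(cv2.resize(im[r-60:r+60,cc-60:cc+60,::-1],(400,400)))
cv2.imwrite("pics/b4.png",np.hstack(ims))
E
```

```text
13.0 [ 0.50118445 -0.31906685  0.14686397] [ 0.91673023  0.39901678  0.01806358 -0.00806234] [0.68091863 0.73129022 0.03955288]
scene 17 [[-0.0192, -0.0149, 0.1451], [-0.001, -0.0132, 0.1565]] (array([ -9.9, -14. ]), array([18.6,  1.7]), 1.17)
top face [ 0.446  -1.8991  0.1291] [[-0.0191, -0.0148, 0.1453], [-0.0014, -0.0132, 0.1563]]Traceback (most recent call last):
  File "<stdin>", line 9, in <module>
  File "h.py", line 10, in big
    n,l,st,_=cv2.connectedComponentsWithStats(m.astype(np.uint8)); return l==1+np.argmax(st[1:,4])
                                                                               ~~~~~~~~~^^^^^^^^^^
    return _wrapfunc(a, 'argmax', axis=axis, out=out, **kwds)
    return bound(*args, **kwds)
ValueError: attempt to get argmax of an empty sequence
```

```bash
python3 - <<'E'
from h import *
from bench import camera
ims=[]
for n in("scene","top"):
    c=camera(n);np.savez(f"{n}5.npz",**c);W=np.linalg.inv(c["world_from_camera"]);p=W[:3,:3]@[.49,-.33,.16]+W[:3,3]
    u=int(c["fx"]*p[0]/p[2]+c["cx"]);v=int(c["fy"]*p[1]/p[2]+c["cy"]);print(n,u,v)
    g=c["image"][v-65:v+65,u-65:u+65,::-1];ims.append(cv2.resize(cv2.convertScaleAbs(g,alpha=1.6),(400,400),interpolation=2))
cv2.imwrite("pics/b5.png",np.hstack(ims))
E
```

```text
scene 178 199
top 442 263
```

View pics/b5.png

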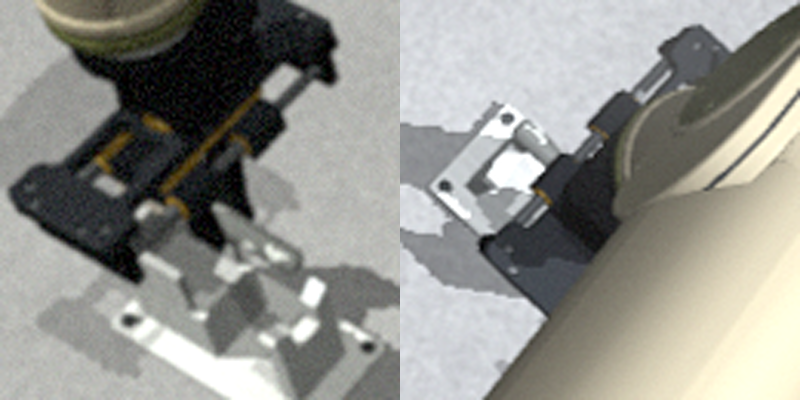

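The scene crop shows the shank tip at (290,258), above the notch, while the gripper hides the head. I'll measure the shank from the depth map.

```bash
python3 - <<'E'
from h import *
from bench import status
print(status.read_state()["ee_pos"])
a=np.radians(47);u=np.array([np.cos(a),np.sin(a)]);v=np.array([-u[1],u[0]]);seat=np.array([.4787,-.3436])
for n in("scene","top"):
    c=np.load(f"{n}5.npz");P=cloud(c);X=(P[...,:2]-seat)@u;Y=(P[...,:2]-seat)@v;z=P[...,2]
    m=(c["z_map"]>0)&(X>.046)&(X<.11)&(abs(Y)<.03)&(z>.13)&(z<.19)
    q=np.c_[X[m],Y[m],z[m]];print(n,len(q))
    for b in np.arange(.045,.1,.008):
        r=q[(q[:,0]>=b)&(q[:,0]<b+.008)]
        if len(r):print(round(b,3),len(r),r[:,0].max().round(4),np.percentile(r[:,1],[2,98]).round(4),np.percentile(r[:,2],[5,50,95]).round(4))
E
python3 -c "
from g import *
seat=np.array([.4787,-.3436]);a=np.radians(47);u=np.array([np.cos(a),np.sin(a)]);v=np.array([-u[1],u[0]]);d=s['ee_pos'][:2]-seat;print(d@u,d@v)"
```

```text
[ 0.50117958 -0.31935217  0.14697512]
scene 216
0.045 29 0.0526 [-0.0086  0.0048] [0.1569 0.1623 0.1649]
0.053 35 0.0604 [-0.0087  0.0051] [0.155  0.161  0.1644]
0.061 35 0.0689 [-0.0091  0.0045] [0.1556 0.1604 0.1639]
0.069 34 0.0769 [-0.0092  0.0052] [0.1556 0.1614 0.1642]
0.077 36 0.0846 [-0.0096  0.0048] [0.1555 0.1603 0.1633]
0.085 46 0.0925 [-0.0087  0.0049] [0.1528 0.158  0.1634]
0.093 1 0.0931 [-0.0031 -0.0031] [0.152 0.152 0.152]
top 126
0.053 6 0.0609 [-0.0046  0.0081] [0.1574 0.1627 0.1642]
0.061 28 0.0685 [-0.0055  0.0084] [0.1581 0.1626 0.1654]
0.069 32 0.0764 [-0.0056  0.0087] [0.1586 0.1625 0.1652]
0.077 33 0.0848 [-0.0061  0.008 ] [0.1565 0.1621 0.1645]
0.085 27 0.0915 [-0.0064  0.0083] [0.1576 0.1607 0.1651]
13.2 [ 0.5012 -0.3194  0.147 ] [ 0.3 -0.1 -1.2] 0.014619695747167497 44.9846488237381 [-0.14  0.4   0.82  1.69 -0.35  1.19  0.02]
0.033064778236225334 9.646143266306417e-05
```

Emit:
jog_arm --pt "0 0 0 -2 0 10 -1" --pt "0 0 0 -3 0 25 -1" --pt "0 0 0 -4 0 40 -1" --pt "0 0 0 -4 0 52 -1" --pt "0 0 0 -4.5 0 60 -1" --pt "0 0 0 -5 0 66 -1" --pt "0 0 0 -5 0 71 -1" --pt "0 0 0 -5 0 71 -1"

```text
time: 14.0
ee_pos: [0.4993, -0.3212, 0.0754]
eef_rot: [0.917, 0.398, 0.018, -0.008]
ft_force: [-0.4, -0.1, -1.4]
width: 0.0149
grip_force: 45.0
```

No contact so far, so I'll keep lowering.

Emit:
jog_arm --pt "0 0 0 0 0 4 -1" --pt "0 0 0 0 0 7 -1" --pt "0 0 0 0 0 10 -1" --pt "0 0 0 -0.5 0 12 -1" --pt "0 0 0 -0.5 0 12 -1" --pt "0 0 0 -0.5 0 12 -1"

```text
time: 14.6
ee_pos: [0.4995, -0.3214, 0.0639]
eef_rot: [0.917, 0.398, 0.018, -0.008]
ft_force: [1.1, 0.1, -2.0]
width: 0.0149
grip_force: 45.0
```

Emit:
jog_arm --pt "0 0 0 0 0 1 -1" --pt "0 0 0 0 0 2 -1" --pt "0 0 0 0 0 3 -1" --pt "0 0 0 0 0 3 -1"

```text
time: 15.0
ee_pos: [0.4996, -0.3216, 0.0612]
eef_rot: [0.917, 0.398, 0.019, -0.008]
ft_force: [-1.9, -0.4, 3.1]
width: 0.015
grip_force: 45.0
```

Contact with the seat. Releasing and backing up.

Emit:
jog_arm --pt "0 0 0 0 0 0 0" --pt "0 0 0 0 0 0 0" --pt "0 0 0 0 0 0 0" --pt "0 0 0 0 0 0 0" --pt "0 0 0 0 0 0 0.2" --pt "0 0 0 0 0 0 0.2" --pt "0 0 0 -1 0 -20 0.2" --pt "0 0 0 -3 0 -60 0.2" --pt "0 0 0 -5 0 -105 0.2" --pt "0 0 0 -6 0 -150 0.2" --pt "0 0 0 -6 0 -180 0.2" --pt "0 0 0 -6 0 -180 0.2"

```text
time: 16.2
ee_pos: [0.4918, -0.3325, 0.245]
eef_rot: [0.917, 0.398, 0.021, -0.005]
ft_force: [-0.2, -0.3, -1.1]
width: 0.0524
grip_force: 0.0
```

Emit:
jog_arm --pt "0 0 0 -40 0 0 0.2" --pt "0 0 0 -80 0 0 0.2" --pt "0 0 0 -125 0 0 0.2" --pt "0 0 0 -170 0 0 0.2" --pt "0 0 0 -200 0 0 0.2" --pt "0 0 0 -200 0 0 0.2" --pt "0 0 0 -200 0 0 0.2"

```text
time: 16.9
ee_pos: [0.3538, -0.477, 0.2317]
eef_rot: [0.917, 0.398, 0.018, -0.008]
ft_force: [0.4, -0.2, 0.2]
width: 0.0521
grip_force: 0.0
```

```bash
python3 - <<'E'
from h import *
from bench import camera,status
s=status.read_state();print(s["time"],s["ee_pos"],s["ft_force"],s["width"])
a=np.radians(47);u=np.array([np.cos(a),np.sin(a)]);v=np.array([-u[1],u[0]]);seat=np.array([.4787,-.3436])
ims=[]
for n in("scene","top"):
    c=camera(n);P=cloud(c);X=(P[...,:2]-seat)@u;Y=(P[...,:2]-seat)@v;z=P[...,2];print(n)
    for b in np.arange(-.05,.1,.01):
        m=(c["z_map"]>0)&(X>=b)&(X<b+.01)&(abs(Y)<.012)&(z>.05)&(z<.12)
        if m.any():print(round(b,3),m.sum(),X[m].max().round(4),np.percentile(Y[m],[2,98]).round(4),np.percentile(z[m],[5,50,95]).round(4))
    W=np.linalg.inv(c["world_from_camera"]);p=W[:3,:3]@[.487,-.335,.07]+W[:3,3]
    i=int(c["fx"]*p[0]/p[2]+c["cx"]);j=int(c["fy"]*p[1]/p[2]+c["cy"])
    ims.append(cv2.resize(cv2.convertScaleAbs(c["image"][j-50:j+50,i-50:i+50,::-1],alpha=1.4),(400,400),interpolation=2))
cv2.imwrite("pics/b6.png",np.hstack(ims))
E
```

```text
16.9 [ 0.35377317 -0.4769691   0.23174037] [ 0.43942675 -0.15258657  0.20635041] 0.05212796900088333
scene
-0.05 34 -0.0402 [-0.0115  0.0089] [0.0805 0.0836 0.087 ]
-0.04 50 -0.0301 [-0.0103  0.0103] [0.08   0.0838 0.0864]
-0.03 51 -0.02 [-0.011   0.0115] [0.0815 0.084  0.0861]
-0.02 43 -0.0101 [-0.0119  0.0105] [0.0811 0.084  0.0866]
-0.01 91 -0.0002 [-0.0114  0.0108] [0.0604 0.0819 0.0861]
0.0 55 0.0099 [-0.0107  0.0111] [0.0527 0.0744 0.0799]
0.01 43 0.0198 [-0.0108  0.0048] [0.0625 0.0752 0.0795]
0.02 36 0.0296 [-0.0089  0.0044] [0.0709 0.0764 0.0787]
0.03 36 0.0398 [-0.0097  0.0044] [0.0715 0.0761 0.0786]
0.04 37 0.0499 [-0.0094  0.0046] [0.0718 0.0762 0.0797]
0.05 34 0.0599 [-0.0095  0.0049] [0.0718 0.0761 0.0792]
0.06 40 0.0699 [-0.0084  0.0111] [0.0697 0.0767 0.0811]
0.07 69 0.08 [-0.0113  0.0115] [0.054  0.0748 0.0793]
0.08 47 0.0898 [-0.009   0.0047] [0.0679 0.0742 0.078 ]
top
-0.05 30 -0.0404 [-0.0113  0.0111] [0.0747 0.0848 0.0877]
-0.04 51 -0.0303 [-0.0114  0.0114] [0.0826 0.0856 0.0879]
-0.03 53 -0.0202 [-0.0118  0.0113] [0.0821 0.0855 0.0878]
-0.02 53 -0.0103 [-0.0111  0.0118] [0.0826 0.0857 0.0887]
-0.01 64 -0.0003 [-0.0111  0.0117] [0.0629 0.0849 0.0878]
0.0 48 0.0099 [-0.0115  0.0113] [0.057  0.0762 0.0814]
0.01 37 0.0199 [-0.0068  0.0085] [0.071  0.0779 0.081 ]
0.02 33 0.0299 [-0.0068  0.008 ] [0.0723 0.0773 0.0811]
0.03 33 0.0393 [-0.0052  0.0078] [0.0722 0.0777 0.0812]
0.04 32 0.0497 [-0.006  0.008] [0.0728 0.0773 0.0806]
0.05 34 0.0594 [-0.0068  0.0083] [0.0727 0.0784 0.0809]
0.06 40 0.0699 [-0.0103  0.008 ] [0.0704 0.0768 0.0832]
0.07 49 0.0793 [-0.0109  0.0105] [0.0668 0.0774 0.0829]
0.08 29 0.0881 [-0.0053  0.0083] [0.0719 0.0774 0.0817]
```

View pics/b6.png

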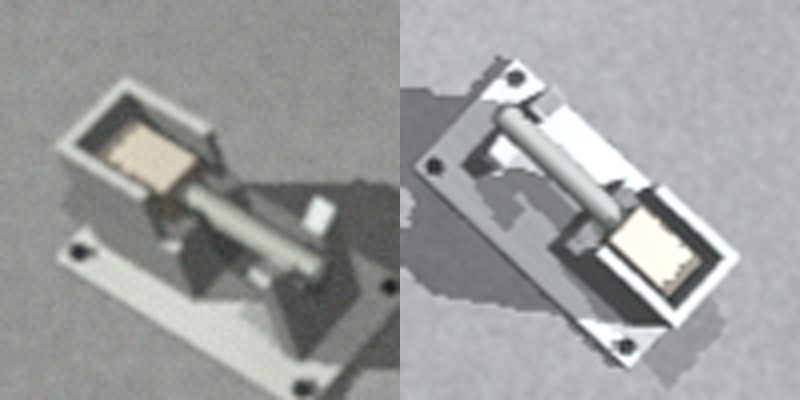

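The pin is seated. The head is down in the pocket at (150,160) and its top measures 84 mm against 84 mm expected. The shank lies level in the notch, centred and clear of the arm. Handing in.

```bash
python3 -c "
from bench import order
print(order.close_job())"
```

```text
the job is handed in; nothing more can be done
None
```

The lock pin was pulled fully out, laid on the black mat and let go, then taken by the shank and parked level in the rest, and the job was handed in at about 17 s; no verdict came back, but the last images show it seated within tolerance.

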